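# Check a sprung gap with a feeler blade

### The arm

A 7-joint arm with a two-finger parallel gripper is mounted at the origin on a cart in front of the work surface, level with it; the furniture and walls round the work are solid. World frame = base frame: x ahead of the robot, y to its left, z up, the work surface at z = 0. Lengths are in m, angles in rad, forces in N, time in s.
With the tool pointing down it reaches from about 0.425 to 0.925 m from the base axis. Payload 6.8 kg.
Tool frame: the origin (TCP) lies on the mounting face of the last link; the fingertips stand 173 mm ahead of it and the grasp point (between the pads) lies 155 mm ahead of it; z points along the fingers, y is the line along which they close (so a half turn about z gives the same grasp; the last joint's range is limited). The gripper opens to 85 mm and grips with 20 to 120 N. Pads are 22 mm wide; open, the fingers measure 114 mm over their backs; the gripper's body (76 mm by 85 mm) begins 54 mm behind the grasp point. The pads swing forward as they close: fully open they stand 13 mm farther back than shut.
Start: joints at [1.054, 0.477, 0.022, 1.555, -0.011, 1.109, -0.083], TCP at [0.268, -0.619, 0.405] pointing down, gripper open.
Joint ranges: [-2.96, 2.96], [-0.34, 2.1], [-1.41, 1.46], [0.24, 2.44], [-1.37, 4.51], [0.17, 1.92], [-2.96, 2.96]. Speed limits (rad/s): [2.39, 2.39, 3.14, 3.14, 3.14, 3.14, 3.14].

### API

Orientations are given as a unit quaternion [w, x, y, z].
In Python, from station import bot gives the robot as it stands. The module is installed in compiled form; this text tells all that it offers.
- The arm moves only by the shell command python3 -m pendant 'ROWS' [FORCE]. ROWS is JSON, a list of rows, each a list of 5 numbers: the finger opening in m, from 0 to 0.0854, then the shift along the tool's x, y, z in m, then the turn about the tool's z in degrees. In form: [[jaw, x, y, z, yaw], ...]. A call has 1 to 12 rows; each row shifts and turns the commanded pose from where the row before left it, along the tool's axes as they then stand; what a row does not reach is not made up. A row lasts 1/12 s, in which the tool goes at most 41.7 mm and 7.16 degrees, less where a joint would pass 70% of its speed; a pose out of reach is approached as far as the arm can. A call with a gripper value outside its range is refused whole. The fingers move at their own pace and stop on an object; FORCE is the grip in N (left out, the last holds). Time passes only in rows, so rows that do not move let the fingers close. It gives the time, the measured TCP pose, the force, the opening and the grip force at its end, in the units of the state.
- bot.get_obs(): the state, without advancing time (a new reading comes with each control period).
- bot.read_camera(name): name is "side" or "top"; returns (picture, depth): 384x512x3 uint8, blue, green, red; 384x512 float32, m along the optical axis (not along the pixel's ray), 0 where there is no reading.
- bot.camera_model(name): a dict with "intrinsics" (3x3 intrinsics, pixels), "dist_coeffs" ([k1, k2, p1, p2, k3] as OpenCV has them; the pictures are not rectified), "R" (3x3) and "t" (3): a world point X has camera coordinates R X + t. Camera axes: x right, y down, z forward; pixel columns grow to the right and rows downward; lengths in m; the calibration is good to about 2 mm. A picture is of the moment at which its call begins. camera_model takes no time and is no camera call.
- bot.hand_in(): hands the job in; it is judged then, once.
Trained networks look in the newest picture that a camera, given by its name, has taken for a name from the list of things; names that differ only in an ending like _2 or _b are one class to them, and where a whole thing is asked for, a point or a joint stands for the part that bears it (a point fixed in the world has none). Each returns a list of dicts, best first, with "score" (0 to 1); they miss things now and then, are a little off and sometimes report something else, mostly with a low value. They report only what shows in the picture. A call takes as long as a camera call. They do not tell look-alikes from the thing itself.
- bot.boxes_of(name, camera): "at" ([column, row] in pixels, amid what is visible of it).
- bot.trace(name, camera): "mask" (384x512 bool, what is visible of it) and "at" ([column, row] in pixels, amid what is visible of it).
- bot.pinpoint(name, camera): "at" ([column, row] in pixels: a listed point, or the origin of a listed thing).
The state is a dict: "t": time; "q": joint angles; "joint_vel": joint speeds; "joint_torque": joint torques, N m; "eef_pos": TCP position; "tool_rot": TCP orientation; "contact_force": force on the tool from outside, world axes, zero at the start; "torque": the same for the moment, N m; "gripper_width": opening from 0.0 (shut) to 1.0 (fully open); "grasp_force": force on a finger pad.
Only numpy, scipy, OpenCV 4.12 (cv2) and the standard library are available. Lean on these libraries where they do the work, as an engineer would, in place of code of your own. Each camera call takes 0.05 s, during which the arm holds its last target. There are 200 camera calls.

### The job

One of the three feeler blades standing in the rack has snapped short: pick it out and drop it in the bucket. Then take either one of the two full-length blades and slide it tip first down between the two plates of the gap fixture until it drags snugly on both, without forcing it, and finish holding it there upright by its grip: do not let go. Leave the third blade in the rack and the other things alone.

Things in the scene. Friction and masses are not known exactly. Their poses are not given: they have to be found in the camera images.
- blade_a: Flat steel blade, 4 mm thick along its x, 24 mm wide along its y, 80 mm long, with a grey grip on top with black ribs, 14 mm thick (x) x 32 mm wide (y) x 40 mm tall (z); about 60 g. Origin at the middle of the blade's tip, z up along the blade; grip spans z = 80 to 120 mm. Starts upright in the rack, tip on the slot floor. One of the two full-length blades.
- blade_b: Flat steel blade, 4 mm thick along its x, 24 mm wide along its y, 80 mm long, with a grey grip on top with black ribs, 14 mm thick (x) x 32 mm wide (y) x 40 mm tall (z); about 60 g. Origin at the middle of the blade's tip, z up along the blade; grip spans z = 80 to 120 mm. Starts upright in the rack, tip on the slot floor. One of the two full-length blades.
- blade_short: Flat steel blade, 4 mm thick along its x, 24 mm wide along its y, 60 mm long, with a grey grip on top with black ribs, 14 mm thick (x) x 32 mm wide (y) x 40 mm tall (z); about 60 g. Origin at the middle of the blade's tip, z up along the blade; grip spans z = 60 to 100 mm. Starts upright in the rack, tip on the slot floor. The snapped one: its grip stands 20 mm lower in the rack than the others'.
- blade_short_grip (a point): Centre of the short blade's grip, 80 mm above its tip.
- blade_rack: Fixed aluminium block 46 (x) x 170 (y) x 34 (z) mm, origin at the centre of its underside. Three slots 5.6 x 25.6 mm at y = -50, 0, +50 mm, 24 mm deep (slot floor 10 mm above the origin); each holds a blade upright, blade x along rack x (any slot may hold the short one). Lift a blade 30 mm to clear the slot.
- gap_fixture: Fixed base of the gap fixture, 124 (x) x 70 (y) x 26 (z) mm, origin at the centre of its underside. On it a carriage that floats freely up to 10 mm either way along x, so that the plates centre themselves on the blade.
- gap_mouth (a point): Middle of the 10 to 12 mm wide mouth between the plates, on the carriage, at the plates' tops, 90 mm above the fixture's underside. x points across the gap (along the blade's thickness), y along the plates, z up. The gap narrows 0.18 mm a mm downward; a blade begins to drag 37 to 50 mm below the mouth (the setting varies). Carriage top: 66 mm below the mouth.
- fixed_plate: The upright steel plate of the gap, 44 wide x 8 thick mm, top 90 mm above the underside of the fixture, on the -x side of the gap; fixed to the carriage. Origin as gap_fixture's, but moving with the carriage.
- sprung_plate: The leaning steel plate of the gap, on the +x side, 44 wide x 8 thick mm; it yields along +x against a spring of 4 N a mm, so the drag on a blade grows by roughly 1 N for each mm it goes deeper. A drag of about 5 N is snug; well above 10 N is forced. Origin as fixed_plate's plus the gap setting (0 to 2 mm along x).
- scrap_bucket: Open metal bucket for scrap, about 125 mm across at the rim, its bail hanging at one side, 113 mm tall, fixed; origin under it, on the work surface.
- bucket_mouth (a point): Centre of the bucket's open mouth, level with the rim, 113 mm above the work surface; inside, 110 mm across at the rim and 88 mm at the floor.
- solder_reel: Bystander: upright reel, 56 mm across, 40 mm tall; origin under its centre. Farther right a tall monitor stands edge-on to the robot: its screen, 40 mm thick, runs from about x = 0.33, y = -0.48 to x = 0.95, y = -0.57 m, up to z = 0.42 m. An arm that starts to the right of it must draw back towards the base (x below 0.25 m) or rise over it before swinging to the work.
- part_box: Bystander: small white box 56 x 60 x 40 mm; origin under its centre.
- end_cap: Bystander: round black plastic cap, 32 mm across, 22 mm tall; origin under its centre.
There are look-alikes about, which are no part of the job. What is shaped like the blade_b but orange or pink is not meant.

How it is judged:
By the outcome, as a careful person would: the job done as asked, in the order asked, and still so for the second after the job is handed in, while the arm keeps its last pose, push and grip.
It also fails if it takes over 58 s, if anything falls off the work surface, if the arm or the gripper's body presses on something with over 40 N, if the wrist force passes 120 N, or if a joint passes its speed limit or range.

## Working session

There is one attempt and no reset: what is moved stays moved. The work goes in short steps, Python scripts to look and compute and a shell command to move; the robot and the scene stay as the last step left them, time stands still between calls to the robot, and variables do not carry over. Pictures are saved under pics/ and viewed, at most 10 in all, crops included, and the job is handed in when it is done.

```bash
mkdir -p pics; cat > h.py <<'E'
import numpy as np, cv2
from station import bot
from scipy.spatial.transform import Rotation as Ro
def world(cam,depth,uv):
    m=bot.camera_model(cam);K=np.array(m["intrinsics"]);R=np.array(m["R"]);t=np.array(m["t"])
    uv=np.atleast_2d(np.array(uv,float));n=cv2.undistortPoints(uv[:,None],K,np.array(m["dist_coeffs"]))[:,0]
    d=depth if np.ndim(depth)<2 else np.array([depth[int(round(v)),int(round(u))] for u,v in uv])
    return (np.c_[n,np.ones(len(n))]*np.reshape(d,(-1,1))-t)@R
def atz(cam,uv,z):
    m=bot.camera_model(cam);R=np.array(m["R"]);t=np.array(m["t"]);c=-R.T@t
    p=world(cam,1.0,uv)[0]-c
    return c+p*(z-c[2])/p[2]
def proj(cam,X):
    m=bot.camera_model(cam);R=np.array(m["R"])
    return cv2.projectPoints(np.atleast_2d(np.array(X,float)),cv2.Rodrigues(R)[0],np.array(m["t"]),np.array(m["intrinsics"]),np.array(m["dist_coeffs"]))[0][:,0]
E
python3 - <<'E'
from h import *
np.set_printoptions(precision=3,suppress=True)
o=bot.get_obs();print(o)
for c in("side","top"):
    im,d=bot.read_camera(c);np.savez(f"{c}0.npz",im=im,d=d);cv2.imwrite(f"pics/{c}0.png",im)
    m=bot.camera_model(c);print(c,-np.array(m["R"]).T@np.array(m["t"]),np.array(m["R"]),m["intrinsics"])
    for n in["blade_a","blade_short","blade_short_grip","blade_rack","gap_fixture","gap_mouth","fixed_plate","scrap_bucket","bucket_mouth","solder_reel","part_box","end_cap"]:
        for r in bot.pinpoint(n,c)[:5]:
            uv=r["at"];print(n,round(r["score"],2),np.array(uv),end=" ")
            try:print(world(c,d,uv)[0])
            except Exception as e:print("-")
E
```

```text
{'t': 0.0, 'q': array([ 1.054,  0.478,  0.022,  1.556, -0.011,  1.109, -0.083]), 'joint_vel': array([ 0.001,  0.   ,  0.001, -0.001,  0.002,  0.   , -0.001]), 'joint_torque': array([  0.   , -59.644,   1.608, -28.119,   0.012,   0.009,   0.   ]), 'eef_pos': array([ 0.268, -0.619,  0.404]), 'tool_rot': array([-0.001,  0.979,  0.203, -0.   ]), 'contact_force': array([-0.567,  0.434, -0.355]), 'torque': array([0.004, 0.024, 0.014]), 'grasp_force': 0.0, 'gripper_width': 1.003701488347302}
side [0.159 0.753 0.678] [[-0.865 -0.501  0.012]
 [-0.292  0.485 -0.824]
 [ 0.408 -0.717 -0.566]] [[409.658   0.    253.445]
 [  0.    409.658 189.188]
 [  0.      0.      1.   ]]
blade_a 0.96 [214.9 272.9] [0.534 0.255 0.034]
blade_a 0.83 [255.3 275.4] [0.471 0.19  0.001]
blade_a 0.62 [206.8 284.6] [0.529 0.292 0.035]
blade_a 0.59 [228.3 310.9] [0.464 0.312 0.012]
blade_short 0.91 [190.6 296.6] [0.539 0.335 0.034]
blade_rack 0.67 [201.  287.8] [0.534 0.306 0.035]
gap_fixture 0.95 [260.4 239.2] [0.463 0.185 0.109]
gap_mouth 0.78 [262.4 210.6] [0.526 0.063 0.08 ]
fixed_plate 0.61 [261.8 240.5] [0.463 0.1
[... 808 characters left out ...]
[140.7 197.7] [0.543 0.323 0.033]
blade_short 0.31 [242.8 207.2] [0.514 0.072 0.084]
blade_short_grip 0.72 [244.2 205.1] [0.523 0.07  0.047]
blade_short_grip 0.65 [130.2 191.7] [0.547 0.328 0.11 ]
blade_rack 0.6 [163.9 194.6] [0.551 0.267 0.03 ]
gap_fixture 0.6 [247.4 206.1] [0.52  0.062 0.05 ]
gap_mouth 0.84 [246.1 203.3] [0.525 0.065 0.07 ]
gap_mouth 0.72 [163.6 197.2] [0.544 0.267 0.031]
fixed_plate 0.64 [248.4 207. ] [0.518 0.059 0.049]
bucket_mouth 0.66 [280.7 123.2] [ 0.739 -0.023  0.004]
solder_reel 0.91 [376.  213.4] [ 0.503 -0.248  0.041]
part_box 0.84 [343.6 251.4] [ 0.412 -0.167  0.04 ]
end_cap 0.7 [245.2 205.7] [0.522 0.067 0.041]
end_cap 0.53 [350.4 130.2] [ 0.716 -0.199  0.018]
```

View pics/side0.png

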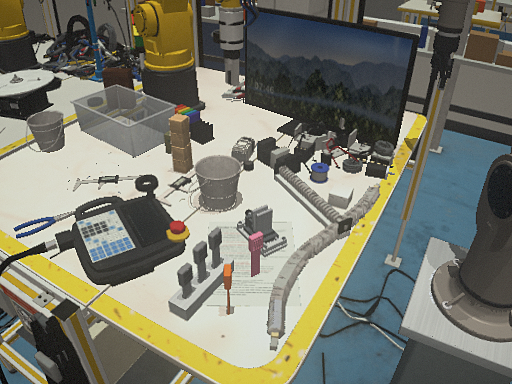

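View pics/top0.png

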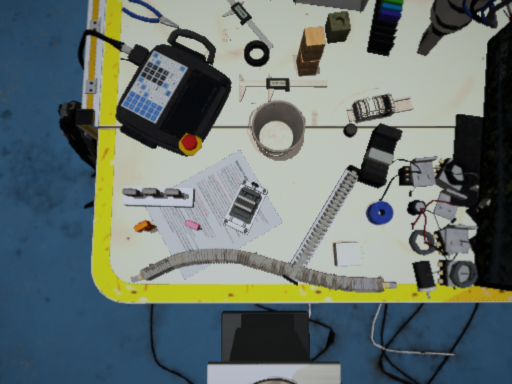

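The side view shows three grey grips in the rack at about (184,275), (199,253) and (214,236). The orange blade at (228,270) and the pink one at (255,245) are look-alikes. The fixture is at (262,228), the bucket at (218,185). Next I measure the geometry and take one enlarged crop.

```bash
cat > m.py <<'E'
from h import *
np.set_printoptions(precision=4,suppress=True)
def cloud(c,u0,u1,v0,v1):
    z=np.load(f"{c}0.npz");d=z["d"];U,V=np.meshgrid(np.arange(u0,u1),np.arange(v0,v1));uv=np.c_[U.ravel(),V.ravel()]
    dd=d[uv[:,1],uv[:,0]];k=dd>0
    return world(c,dd[k],uv[k])
def rect(P):
    r=cv2.minAreaRect((P[:,:2]*1000).astype(np.float32));return np.array([*r[0],*r[1],r[2]])
for c,b in(("top",(115,205,180,212)),("side",(160,235,220,325))):
    P=cloud(c,*b)
    k=(abs(P[:,0]-.545)<.06)&(abs(P[:,1]-.275)<.11);P=P[k]
    s=P[(P[:,2]>.028)&(P[:,2]<.040)];print(c,"rack",len(s),rect(s),np.median(s[:,2]))
    g=P[P[:,2]>.075]
    from scipy.cluster.vq import kmeans2
    ce,l=kmeans2(g[:,1],np.array([.225,.275,.325]),minit="matrix")
    for i in range(3):
        q=g[l==i];print(" grip",len(q),q.mean(0),np.percentile(q[:,2],[5,50,90,97]),rect(q[q[:,2]>np.percentile(q[:,2],90)-.006]))
for c,b in(("top",(215,280,170,240)),("side",(225,300,195,265))):
    P=cloud(c,*b);P=P[(abs(P[:,0]-.525)<.09)&(abs(P[:,1]-.065)<.09)]
    for lo,hi in((.02,.03),(.08,.1)):
        s=P[(P[:,2]>lo)&(P[:,2]<hi)]
        if len(s)>5:print(c,"fix",lo,len(s),rect(s),np.median(s[:,2]))
P=cloud("top",240,315,90,170);s=P[(P[:,2]>.1)&(P[:,2]<.12)];print("bucket",len(s),rect(s),s.mean(0))
P=cloud("top",180,215,215,240);s=P[P[:,2]>.06];print("pink",s.mean(0),s[:,2].max(),len(s))
P=cloud("top",130,165,215,245);s=P[P[:,2]>.06];print("orange",s.mean(0),s[:,2].max(),len(s))
a=cv2.resize(np.load("side0.npz")["im"][215:325,160:300],None,fx=4,fy=4,interpolation=2)
b=cv2.resize(np.load("top0.npz")["im"][170:245,110:285],None,fx=3.2,fy=3.2,interpolation=2)
w=max(a.shape[1],b.shape[1]);f=lambda x:cv2.copyMakeBorder(x,0,0,0,w-x.shape[1],0)
cv2.imwrite("pics/crop0.png",cv2.resize(np.vstack([f(a),f(b)]),None,fx=.87,fy=.87))
E
python3 m.py
```

```text
top rack 903 [547.1363 280.8112 171.1049  46.338   88.0055] 0.032644444522714346
 grip 123 [0.544 0.229 0.123] [0.1019 0.1271 0.13   0.1309] [545.5755 230.3377  15.1973  29.1053   0.5292]
 grip 127 [0.5461 0.2787 0.1229] [0.104  0.1267 0.1297 0.1315] [546.7648 281.1365  13.8569  31.7325   0.3204]
 grip 125 [0.547  0.328  0.1019] [0.0777 0.1071 0.11   0.1111] [549.345  330.0742  14.1923  30.1235   0.5773]
side rack 1108 [547.4053 283.4028 173.0734  48.2873  88.803 ] 0.03408834065228121
 grip 273 [0.5427 0.2376 0.1113] [0.0795 0.1143 0.1291 0.13  ] [545.2383 235.5468  15.2944  30.2606   2.8327]
 grip 303 [0.5448 0.2873 0.1127] [0.0807 0.1154 0.1306 0.1316] [547.3743 284.0732  32.8366  16.835   89.3323]
 grip 261 [0.5452 0.3373 0.0971] [0.0772 0.0989 0.1102 0.1112] [547.7676 334.1524  15.6747  33.0061   5.2565]
top fix 0.02 497 [522.9908  68.9113  68.9148 119.732   64.9433] 0.023843506757107055
top fix 0.08 145 [523.6092  69.0208  43.7814  27.3646  65.5381] 0.08728257351217854
side fix 0.02 329 [521.9163  72.5735  70.2223 120.2901  64.2256] 0.024032616758061832
side fix 0.08 157 [523.2244  71.3528  47.1888  29.1193  64.2195] 0.08611585743071146
bucket 429 [702.7291  -8.8669 123.2579 123.8397  88.8329] [ 0.7121 -0.0124  0.1085]
pink [0.4719 0.1848 0.1154] 0.12213684946141348 107
orange [0.4695 0.2975 0.1116] 0.12262808049506443 135
```

View pics/crop0.png

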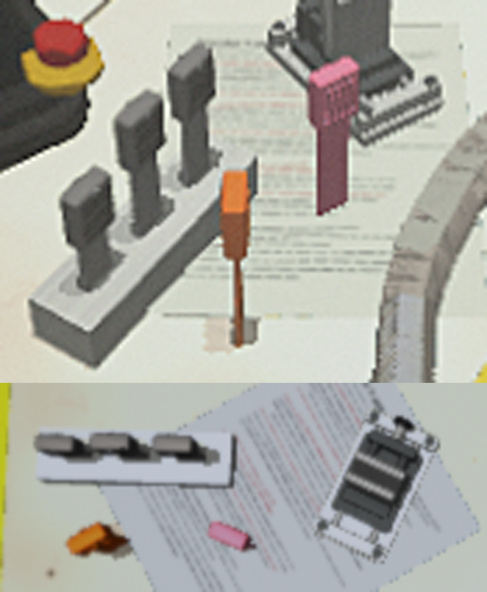

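Three grey blades stand in the rack, at side pixels (184,275), (199,253) and (214,236). The one at (184,275), nearest the side camera at y≈0.33, is the snapped one: its top is at 0.111 m and the others' at 0.131 m, as the crop confirms. Orange and pink are look-alikes. First move: draw back round the monitor.

```bash
cat > go.py <<'E'
import sys
from h import *
np.set_printoptions(precision=4,suppress=True)
# usage: go.py x y z  bladeX_dir_deg -> shift in tool axes, turn
o=bot.get_obs();w,x,y,z=o["tool_rot"];R=Ro.from_quat([x,y,z,w])
X,Y,Z,a=map(float,sys.argv[1:5]);v=R.inv().apply(np.array([X,Y,Z])-o["eef_pos"])
ty=R.as_matrix()[:,1];cur=np.degrees(np.arctan2(ty[1],ty[0]))
turn=(a-cur+90)%180-90
print("t",round(o["t"],2),"pos",o["eef_pos"],"shift",v,"tool-y at",round(cur,2),"turn about tool z",round(-turn,2),"tilt",R.as_matrix()[:,2],"F",o["contact_force"],"q",o["q"],"w",o["gripper_width"])
E
python3 -m pendant '[[0.085,-0.022,-0.031,0,0],[0.085,-0.022,-0.031,0,0],[0.085,-0.022,-0.031,0,0],[0.085,0.0185,-0.03,0,0],[0.085,0.0185,-0.03,0,0],[0.085,0.0185,-0.03,0,0],[0.085,0.0185,-0.03,0,0],[0.085,0.0385,-0.009,0,0],[0.085,0.0385,-0.009,0,0],[0.085,0.0385,-0.009,0,0],[0.085,0.0385,-0.009,0,0],[0.085,0.0385,-0.009,0,0]]'
python3 go.py 0.45 -0.1 0.405 -2
python3 - <<'E'
from h import *
for c,uv in(("top",(246.1,203.3)),("side",(262.4,210.6))):print(atz(c,uv,.09))
for c,uv in(("top",(280.7,123.2)),("side",(216.9,168.2))):print(atz(c,uv,.113))
for uv in((130.2,191.7),):print(atz("top",uv,.09))
E
```

```text
t: 2.3
eef_pos: [0.3509, -0.3015, 0.4052]
tool_rot: [0.001, 0.979, 0.203, 0.0]
contact_force: [0.3, -1.2, 0.8]
gripper_width: 0.997
grasp_force: 0.0
t 2.3 pos [ 0.3509 -0.3015  0.4052] shift [ 0.171  -0.1456  0.0001] tool-y at -66.6 turn about tool z -64.6 tilt [ 0.0009 -0.0009 -1.    ] F [ 0.2836 -1.1804  0.7755] q [ 0.7621  0.1355 -0.204   2.0317  0.0333  0.9762 -0.621 ] w 0.9970186035797611
[0.52265931 0.06445493 0.09      ]
[0.51947018 0.07491156 0.09      ]
[ 0.70696687 -0.01614919  0.113     ]
[0.69707998 0.00300424 0.113     ]
[0.55010439 0.33314477 0.09      ]
```

```bash

python3 -m pendant '[[0.06,0.0285,-0.0243,0,0],[0.06,0.0285,-0.0243,0,0],[0.06,0.0285,-0.0243,0,0],[0.06,0.0285,-0.0243,0,0],[0.06,0.0285,-0.0243,0,0],[0.06,0.0285,-0.0243,0,0],[0.06,0,0,0,-7],[0.06,0,0,0,-7],[0.06,0,0,0,-7],[0.06,0,0,0,-7],[0.06,0,0,0,-7],[0.06,0,0,0,-7]]' >/dev/null
python3 -m pendant '[[0.06,0,0,0,-7],[0.06,0,0,0,-7],[0.06,0,0,0,-7],[0.06,0,0,0,-1.6],[0.06,0,0,0,0]]'
python3 go.py 0.549 0.332 0.40 -2
```

```text
t: 3.72
eef_pos: [0.4487, -0.1013, 0.4048]
tool_rot: [0.0, 0.719, 0.695, 0.0]
contact_force: [-0.5, 0.0, -0.1]
gripper_width: 0.703
grasp_force: 0.0
t 3.72 pos [ 0.4487 -0.1013  0.4048] shift [0.4364 0.0856 0.0048] tool-y at -1.94 turn about tool z 0.06 tilt [ 0.0003 -0.0001 -1.    ] F [-0.5011  0.0206 -0.1497] q [ 0.5579  0.1585 -0.5153  2.0203  0.0936  0.9848 -0.0376] w 0.7030852548949109
```

```bash

python3 -m pendant '[[0.06,0.0364,0.0071,0,0],[0.06,0.0364,0.0071,0,0],[0.06,0.0364,0.0071,0,0],[0.06,0.0364,0.0071,0,0],[0.06,0.0364,0.0071,0,0],[0.06,0.0364,0.0071,0,0],[0.06,0.0364,0.0071,0,0],[0.06,0.0364,0.0071,0,0],[0.06,0.0364,0.0071,0,0],[0.06,0.0364,0.0071,0,0],[0.06,0.0364,0.0071,0,0],[0.06,0.0364,0.0071,0,0]]'>/dev/null
python3 -m pendant '[[0.06,0,0,0.02,0],[0.06,0,0,0.02,0],[0.06,0,0,0,0]]'
python3 go.py 0.549 0.332 0.245 -2
python3 - <<'E'
from h import *
im,d=bot.read_camera("side");o=bot.get_obs()
im=im.copy()
p=o["eef_pos"];
for dz in(.155,.275):
    q=proj("side",p-[0,0,dz])[0];cv2.circle(im,tuple(int(v) for v in q),2,(0,0,255),-1)
cv2.imwrite("pics/s1.png",cv2.resize(im[130:330,100:300],None,fx=3,fy=3,interpolation=2))
E
```

```text
t: 4.97
eef_pos: [0.548, 0.3321, 0.3605]
tool_rot: [-0.001, 0.719, 0.695, -0.003]
contact_force: [0.3, -0.8, -0.9]
gripper_width: 0.704
grasp_force: 0.0
t 4.97 pos [0.548  0.3321 0.3605] shift [0.0004 0.0016 0.1155] tool-y at -1.99 turn about tool z 0.01 tilt [-0.0054 -0.0037 -1.    ] F [ 0.2801 -0.7521 -0.9243] q [-0.1909  0.5419 -0.6328  1.649   0.3531  1.0746 -0.9623] w 0.7036074635006354
```

View pics/s1.png

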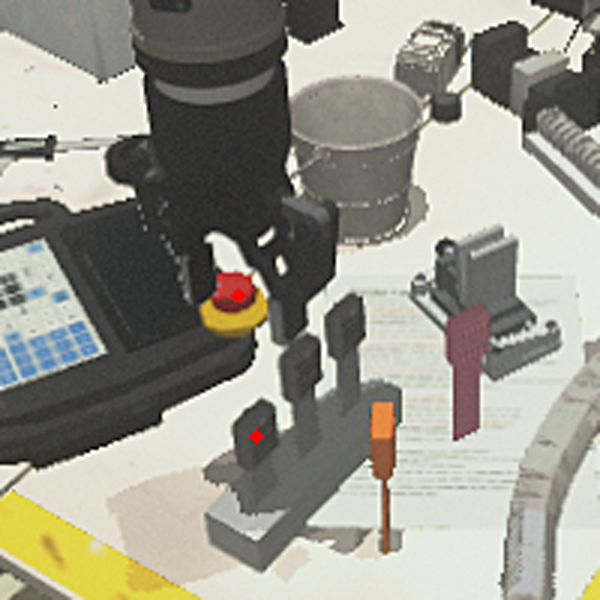

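The picture shows the gripper straddling the short blade's line. The projected grasp axis lands on its grip at crop (256,436), about full-frame (185,275). I descend and grip.

```bash

python3 -m pendant '[[0.06,0,0.001,0.03,0],[0.06,0,0,0.03,0],[0.06,0,0,0.03,0],[0.06,0,0,0.0255,0],[0.06,0,0,0,0],[0.06,0,0,0,0]]'
python3 -m pendant '[[0.03,0,0,0,0],[0.02,0,0,0,0],[0.005,0,0,0,0],[0.005,0,0,0,0],[0.005,0,0,0,0],[0.005,0,0,0,0],[0.005,0,0,0,0],[0.005,0,0,0,0]]' 50
```

```text
t: 5.52
eef_pos: [0.5503, 0.3319, 0.2496]
tool_rot: [0.0, 0.72, 0.694, -0.001]
contact_force: [-0.1, -0.4, 0.7]
gripper_width: 0.701
grasp_force: 0.0
t: 6.18
eef_pos: [0.5504, 0.3328, 0.251]
tool_rot: [0.0, 0.719, 0.695, 0.001]
contact_force: [0.0, -0.8, 6.4]
gripper_width: 0.157
grasp_force: 48.7
```

```bash

python3 -m pendant '[[0.005,0,0,-0.01,0],[0.005,0,0,-0.015,0],[0.005,0,0,-0.015,0],[0.005,0,0,-0.03,0],[0.005,0,0,-0.03,0],[0.005,0,0,-0.03,0],[0.005,0,0,-0.03,0],[0.005,0,0,0,0],[0.005,0,0,0,0]]' 
python3 go.py 0.702 -0.008 0.40 -25
python3 - <<'E'
from h import *
im,d=bot.read_camera("side")
cv2.imwrite("pics/s2.png",cv2.resize(im[130:330,100:300],None,fx=3,fy=3,interpolation=2))
E
```

```text
t: 6.93
eef_pos: [0.5499, 0.3329, 0.413]
tool_rot: [0.001, 0.719, 0.695, 0.003]
contact_force: [-0.8, 0.3, -1.1]
gripper_width: 0.158
grasp_force: 49.2
t 6.93 pos [0.5499 0.3329 0.413 ] shift [-0.3355  0.1638  0.0128] tool-y at -1.98 turn about tool z 23.02 tilt [ 0.0045  0.0026 -1.    ] F [-0.7923  0.3099 -1.1236] q [-0.1762  0.4943 -0.6524  1.5956  0.3215  1.1559 -0.9347] w 0.15771907965689588
```

View pics/s2.png

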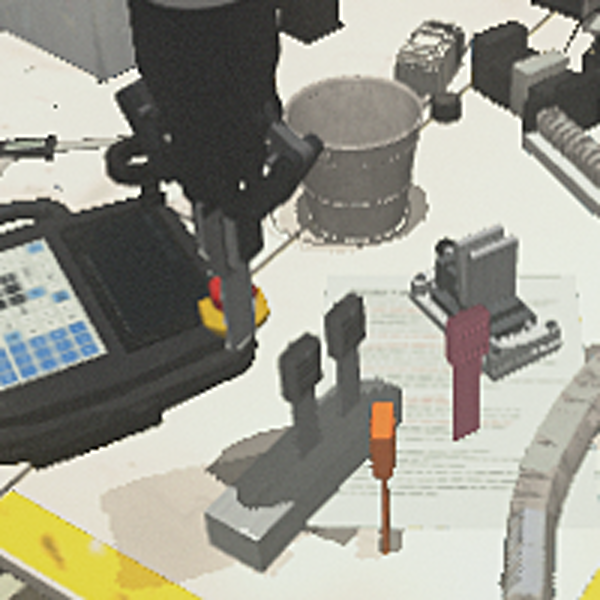

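The short blade is held upright, its tip at crop (237,345), and both full blades are still in the rack. On to the bucket.

```bash

python3 -m pendant '[[0.005,-0.0336,0.0164,0,0],[0.005,-0.0336,0.0164,0,0],[0.005,-0.0336,0.0164,0,0],[0.005,-0.0336,0.0164,0,0],[0.005,-0.0336,0.0164,0,0],[0.005,-0.0336,0.0164,0,0],[0.005,-0.0336,0.0164,0,0],[0.005,-0.0336,0.0164,0,0],[0.005,-0.0336,0.0164,0,0],[0.005,-0.0336,0.0164,0,0],[0.005,0,0,0,0],[0.005,0,0,0,0]]' >/dev/null
python3 -m pendant '[[0.005,0,0,0.025,0],[0.005,0,0,0.03,0],[0.005,0,0,0.03,0],[0.005,0,0,0.03,0],[0.005,0,0,0,0],[0.005,0,0,0,0]]' 
python3 go.py 0.702 -0.008 0.295 -2
python3 - <<'E'
from h import *
a,d=bot.read_camera("side");b,d=bot.read_camera("top")
cv2.imwrite("pics/s3.png",np.hstack([cv2.resize(x,(400,400),interpolation=2) for x in(a[80:240,120:280],b[70:190,210:330])]))
E
```

```text
t: 8.48
eef_pos: [0.7011, -0.0078, 0.2924]
tool_rot: [-0.002, 0.718, 0.696, -0.002]
contact_force: [0.6, -0.8, -0.6]
gripper_width: 0.156
grasp_force: 49.2
t 8.48 pos [ 0.7011 -0.0078  0.2924] shift [-0.0002  0.0009 -0.0026] tool-y at -1.86 turn about tool z 0.14 tilt [-0.0051  0.0006 -1.    ] F [ 0.5701 -0.8156 -0.6411] q [ 0.2712  0.6866 -0.5287  1.5475  0.3836  1.0177 -0.3962] w 0.1564570745110722
```

View pics/s3.png

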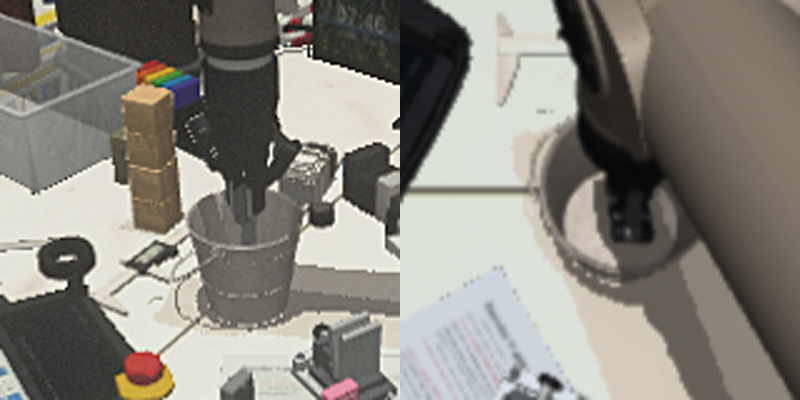

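The blade hangs inside the mouth, in the side view at (240,210) and in the top view at (630,215). I release it and rise.

```bash

python3 -m pendant '[[0.045,0,0,0,0],[0.045,0,0,0,0],[0.045,0,0,0,0],[0.045,0,0,0,0],[0.045,0,0,-0.03,0],[0.06,0,0,-0.04,0],[0.06,0,0,-0.04,0],[0.06,0,0,0,0]]' 
python3 go.py 0.546 0.232 0.40 -2
python3 - <<'E'
from h import *
a,d=bot.read_camera("side")
cv2.imwrite("pics/s4.png",cv2.resize(a[80:340,100:300],None,fx=2.3,fy=2.3,interpolation=2))
E
```

```text
t: 9.25
eef_pos: [0.7041, -0.0081, 0.4143]
tool_rot: [0.004, 0.719, 0.695, 0.006]
contact_force: [1.2, 0.7, 1.0]
gripper_width: 0.707
grasp_force: 0.0
t 9.25 pos [ 0.7041 -0.0081  0.4143] shift [ 0.2344 -0.1666  0.0123] tool-y at -2.0 turn about tool z 0.0 tilt [ 0.0143  0.0013 -0.9999] F [1.1605 0.7026 1.0216] q [ 0.2914  0.5766 -0.5655  1.4406  0.3201  1.2018 -0.347 ] w 0.7068410362646675
```

View pics/s4.png

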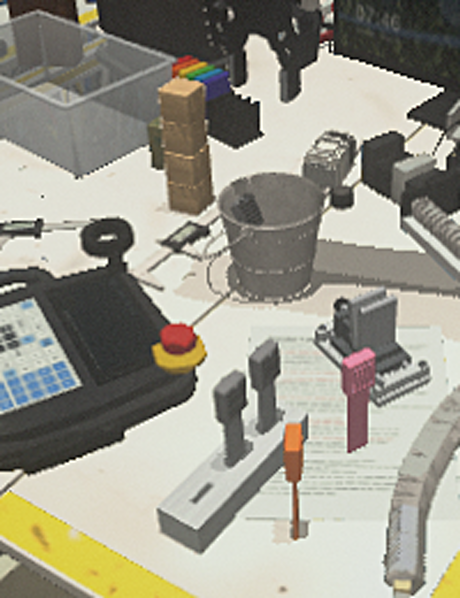

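The short blade's grip shows inside the bucket at crop (245,208), and both full blades still stand. Next is the blade at the rack's near-fixture end, at y≈0.232.

```bash

python3 -m pendant '[[0.06,0.0293,-0.0207,0,0],[0.06,0.0293,-0.0207,0,0],[0.06,0.0293,-0.0207,0,0],[0.06,0.0293,-0.0207,0,0],[0.06,0.0293,-0.0207,0,0],[0.06,0.0293,-0.0207,0,0],[0.06,0.0293,-0.0207,0,0],[0.06,0.0293,-0.0207,0,0],[0.06,0,0,0.03,0],[0.06,0,0,0,0],[0.06,0,0,0,0]]' >/dev/null
python3 go.py 0.5465 0.232 0.265 -2
python3 - <<'E'
from h import *
bot.read_camera("side");z=.130
for r in bot.trace("blade_a","side")[:4]:
    m=r["mask"];ys,xs=np.nonzero(m);print(r["score"],r["at"],xs.min(),xs.max(),ys.min(),ys.max())
o=bot.get_obs();print(proj("side",[o["eef_pos"]-[0,0,.25],[.5465,.232,.11]]))
E
```

```text
t 10.22 pos [0.5443 0.2304 0.3729] shift [0.0019 0.0024 0.1079] tool-y at -1.95 turn about tool z 0.05 tilt [-0.0029 -0.002  -1.    ] F [ 1.1705 -1.0521 -0.0484] q [-0.0109  0.4492 -0.649   1.7594  0.3091  1.0406 -0.8054] w 0.7032937629011735
0.91 [204.2, 255.3] 193 207 241 281
0.83 [254.8, 248.9] 247 263 232 276
0.72 [227.0, 279.7] 223 231 264 313
0.59 [212.5, 245.0] 209 221 228 267
[[215.35060535 232.40315085]
 [214.76176816 238.16279006]]
```

```bash

python3 -m pendant '[[0.06,0.0019,0.0022,0.03,0],[0.06,0,0,0.03,0],[0.06,0,0,0.03,0],[0.06,0,0,0.016,0],[0.06,0,0,0,0],[0.06,0,0,0,0]]'
python3 -m pendant '[[0.03,0,0,0,0],[0.02,0,0,0,0],[0.005,0,0,0,0],[0.005,0,0,0,0],[0.005,0,0,0,0],[0.005,0,0,0,0],[0.005,0,0,0,0],[0.005,0,0,0,0]]' 60
python3 -m pendant '[[0.005,0,0,-0.01,0],[0.005,0,0,-0.015,0],[0.005,0,0,-0.015,0],[0.005,0,0,-0.03,0],[0.005,0,0,-0.03,0],[0.005,0,0,-0.03,0],[0.005,0,0,0,0],[0.005,0,0,0,0]]' 
python3 go.py 0.522 0.0705 0.375 -25
python3 - <<'E'
from h import *
im,d=bot.read_camera("side")
cv2.imwrite("pics/s5.png",cv2.resize(im[130:330,130:300],None,fx=3,fy=3,interpolation=2))
E
```

```text
t: 10.82
eef_pos: [0.5479, 0.232, 0.2686]
tool_rot: [-0.0, 0.72, 0.694, -0.0]
contact_force: [0.8, 1.1, 0.9]
gripper_width: 0.707
grasp_force: 0.0
t: 11.48
eef_pos: [0.5474, 0.233, 0.2696]
tool_rot: [0.0, 0.719, 0.695, 0.001]
contact_force: [-1.1, -0.5, 5.8]
gripper_width: 0.15
grasp_force: 58.4
t: 12.15
eef_pos: [0.5473, 0.2331, 0.4009]
tool_rot: [0.001, 0.719, 0.695, 0.002]
contact_force: [0.3, -0.1, -1.3]
gripper_width: 0.156
grasp_force: 58.8
t 12.15 pos [0.5473 0.2331 0.4009] shift [-0.1635 -0.0198  0.0255] tool-y at -1.98 turn about tool z 23.02 tilt [ 0.0043  0.0016 -1.    ] F [ 0.3    -0.143  -1.2901] q [-0.0034  0.4257 -0.6608  1.7244  0.2918  1.0869 -0.7917] w 0.15605776620803904
```

View pics/s5.png

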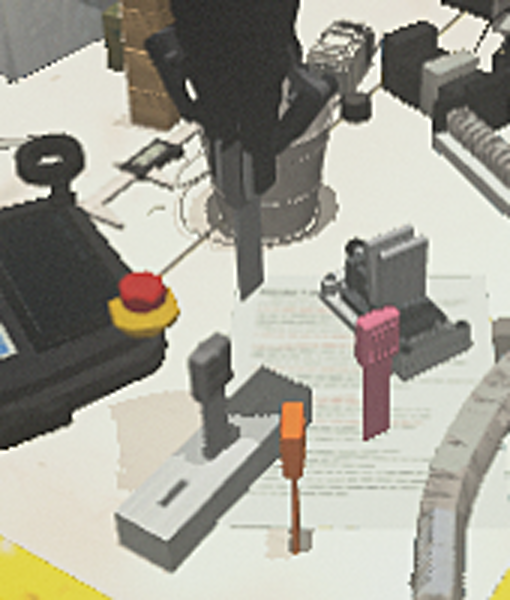

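The full blade is held upright with its tip at crop (250,298). One blade stays in the rack, and the fixture is clear at (395,270). I go above the mouth and turn.

```bash

python3 -m pendant '[[0.005,-0.0327,-0.004,0,0],[0.005,-0.0327,-0.004,0,0],[0.005,-0.0327,-0.004,0,0],[0.005,-0.0327,-0.004,0,0],[0.005,-0.0327,-0.004,0,0],[0.005,0,0,0,6],[0.005,0,0,0,6],[0.005,0,0,0,6],[0.005,0,0,0,5],[0.005,0,0,0.02,0],[0.005,0,0,0,0],[0.005,0,0,0,0]]' 
python3 go.py 0.522 0.0705 0.375 -25
python3 - <<'E'
from h import *
np.set_printoptions(precision=4,suppress=True)
o=bot.get_obs();e=o["eef_pos"];w,x,y,z=o["tool_rot"];R=Ro.from_quat([x,y,z,w]);tip=e+R.apply([0,0,.2596])
im={}
for c in("side","top"):
    a,d=bot.read_camera(c);np.savez(c+"1.npz",im=a,d=d);a=a.copy()
    for r in bot.pinpoint("gap_mouth",c)[:2]:print(c,"mouth",r["score"],r["at"],atz(c,r["at"],.09))
    for r in bot.pinpoint("blade_a",c)[:4]:print(c,"blade tip",r["score"],r["at"],atz(c,r["at"],tip[2]))
    print("tip",tip,proj(c,tip));im[c]=a
a=cv2.resize(im["side"][150:260,215:325],(550,550),interpolation=2);cv2.imwrite("pics/s6.png",a)
E
```

```text
t: 13.2
eef_pos: [0.5206, 0.0697, 0.3765]
tool_rot: [-0.001, 0.843, 0.538, -0.002]
contact_force: [-0.1, -0.2, -0.6]
gripper_width: 0.152
grasp_force: 58.7
t 13.2 pos [0.5206 0.0697 0.3765] shift [0.0013 0.0009 0.0015] tool-y at -24.93 turn about tool z 0.07 tilt [-0.0046 -0.0006 -1.    ] F [-0.0531 -0.2154 -0.5707] q [ 0.2213  0.3174 -0.5679  1.9095  0.203   0.9762 -0.8743] w 0.15179519443473216
side mouth 0.65 [261.6, 206.2] [0.5295 0.0608 0.09  ]
side blade tip 0.79 [261.4, 200.8] [0.5231 0.0744 0.1169]
side blade tip 0.78 [257.1, 272.6] [0.4185 0.2782 0.1169]
side blade tip 0.71 [213.6, 198.8] [0.6228 0.1252 0.1169]
side blade tip 0.7 [205.1, 284.2] [0.4852 0.352  0.1169]
tip [0.5194 0.0695 0.1169] [[263.8222 200.2187]]
top blade tip 0.71 [377.4, 212.3] [ 0.4989 -0.2307  0.1169]
top blade tip 0.52 [198.8, 228.0] [0.4647 0.1695 0.1169]
top blade tip 0.5 [150.5, 230.4] [0.4596 0.277  0.1169]
top blade tip 0.47 [159.6, 198.6] [0.5308 0.2589 0.1169]
tip [0.5194 0.0695 0.1169] [[243.6889 203.4767]]
```

View pics/s6.png

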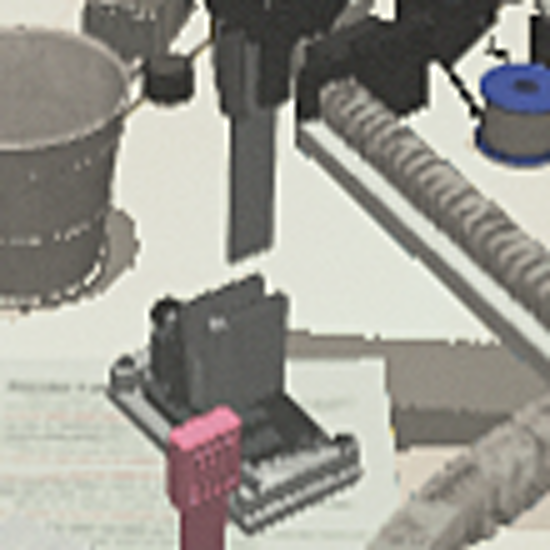

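The blade hangs with its tip at crop (250,260), just above the plates at (235,300). I compare both in fixture axes, camera by camera.

```bash
cat > c.py <<'E'
from h import *
np.set_printoptions(precision=1,suppress=True)
a=np.radians(-25);U=np.array([np.cos(a),np.sin(a),0]);V=np.array([-np.sin(a),np.cos(a),0])
e=bot.get_obs()["eef_pos"]
def cl(f,c,b):
    d=np.load(f)["d"];u,v=np.meshgrid(np.arange(b[0],b[1]),np.arange(b[2],b[3]));uv=np.c_[u.ravel(),v.ravel()];dd=d[uv[:,1],uv[:,0]];k=dd>0
    P=world(c,dd[k],uv[k])-[.522,.0705,0];return np.c_[P@U,P@V,P[:,2]]*1000
for c in("top","side"):
    b=(215,280,150,240) if c=="top" else (225,300,150,265)
    for f in(c+"0.npz",c+"1.npz"):
        P=cl(f,c,b);P=P[(abs(P[:,0])<25)&(abs(P[:,1])<35)]
        for lo,hi in((60,80),(82,95),(120,140),(140,170)):
            s=P[(P[:,2]>lo)&(P[:,2]<hi)]
            if len(s)>8:print(f,lo,len(s),"u",np.percentile(s[:,0],[2,25,50,75,98]),"v",np.percentile(s[:,1],[2,50,98]))
            if lo==82 and "0." in f:print(np.histogram(s[:,0],np.arange(-20,21,2)))
t=e-[.522,.0705,0];print("tcp u,v",t@U*1000,t@V*1000)
E
python3 c.py
```

```text
top0.npz 60 55 u [-11.4   3.8   5.1   6.1   7.5] v [-22.1  -1.   19.8]
top0.npz 82 137 u [-11.   -7.3   7.9  11.5  15.4] v [-21.8  -0.7  20.5]
(array([ 0,  0,  0,  0, 12, 18, 16, 15,  4,  0,  0,  0,  0,  6, 20, 18, 14,
       14,  0,  0]), array([-20, -18, -16, -14, -12, -10,  -8,  -6,  -4,  -2,   0,   2,   4,
         6,   8,  10,  12,  14,  16,  18,  20]))
side0.npz 60 148 u [-13.2 -11.9 -10.8   3.7  11. ] v [-18.9  10.   24.4]
side0.npz 82 131 u [-13.3 -10.5  -6.    8.8  13.5] v [-19.4   2.5  24. ]
(array([ 0,  0,  1,  9, 30, 18,  8,  2,  0,  0,  0,  1,  5, 16, 21, 11,  8,
        1,  0,  0]), array([-20, -18, -16, -14, -12, -10,  -8,  -6,  -4,  -2,   0,   2,   4,
         6,   8,  10,  12,  14,  16,  18,  20]))
side1.npz 60 155 u [-13.4 -11.8 -10.8   4.1  10.1] v [-18.9   9.5  24.1]
side1.npz 82 133 u [-13.1 -10.5  -4.3   8.9  13.2] v [-18.8   2.6  23.5]
side1.npz 120 69 u [-7.8 -6.5 -5.8 -5.  -3.4] v [-14.3  -1.9  10.1]
side1.npz 140 96 u [-8.5 -6.3 -5.7 -4.9 -3.5] v [-13.2  -1.1  10.3]
tcp u,v -0.1574191708184697 -0.603417226958568
```

```bash

python3 -m pendant '[[0.005,0.002,0.003,0,0],[0.005,0,0,0,0],[0.005,0,0,0.01,0],[0.005,0,0,0.01,0],[0.005,0,0,0,0],[0.005,0,0,0,0]]'
python3 - <<'E'
from h import *
for c in("side","top"):
    a,d=bot.read_camera(c);np.savez(c+"1.npz",im=a,d=d)
E
python3 c.py | grep -v 0.npz; python3 go.py .522 .0705 .32 -25
```

```text
t: 14.0
eef_pos: [0.5246, 0.0704, 0.357]
tool_rot: [-0.001, 0.843, 0.538, -0.001]
contact_force: [0.2, -0.6, -0.4]
gripper_width: 0.155
grasp_force: 58.7
(array([ 0,  0,  0,  0, 12, 18, 16, 15,  4,  0,  0,  0,  0,  6, 20, 18, 14,
       14,  0,  0]), array([-20, -18, -16, -14, -12, -10,  -8,  -6,  -4,  -2,   0,   2,   4,
         6,   8,  10,  12,  14,  16,  18,  20]))
(array([ 0,  0,  1,  9, 30, 18,  8,  2,  0,  0,  0,  1,  5, 16, 21, 11,  8,
        1,  0,  0]), array([-20, -18, -16, -14, -12, -10,  -8,  -6,  -4,  -2,   0,   2,   4,
         6,   8,  10,  12,  14,  16,  18,  20]))
side1.npz 60 151 u [-13.4 -12.  -10.9   4.3  10.2] v [-19.4   9.4  24.3]
side1.npz 82 116 u [-12.7 -10.6  -7.8   7.1  12.8] v [-19.4   5.9  23.9]
side1.npz 120 62 u [-4.3 -2.7 -2.2 -1.6 -0.1] v [-11.1   1.7  12.8]
side1.npz 140 98 u [-4.2 -2.7 -2.  -1.3 -0.1] v [-10.4   1.7  13.2]
tcp u,v 2.6822778529163043 1.355289901306317
t 14.1 pos [0.525  0.0706 0.358 ] shift [-0.0013 -0.0027  0.038 ] tool-y at -24.97 turn about tool z 0.03 tilt [-0.0005  0.     -1.    ] F [0.0957 1.1012 0.1198] q [ 0.2102  0.346  -0.5603  1.9196  0.2251  0.9383 -0.8934] w 0.1558240782262172
```

```bash

python3 -m pendant '[[0.005,0,0,0.005,0],[0.005,0,0,0.005,0],[0.005,0,0,0.005,0],[0.005,0,0,0,0]]'
python3 -m pendant '[[0.005,0,0,0.005,0],[0.005,0,0,0.005,0],[0.005,0,0,0.005,0],[0.005,0,0,0,0],[0.005,0,0,0,0]]'
```

```text
t: 14.43
eef_pos: [0.5246, 0.0703, 0.342]
tool_rot: [-0.0, 0.843, 0.537, -0.001]
contact_force: [0.4, 0.3, -0.2]
gripper_width: 0.154
grasp_force: 58.7
t: 14.85
eef_pos: [0.5249, 0.0705, 0.3278]
tool_rot: [-0.0, 0.843, 0.537, -0.0]
contact_force: [0.1, -0.2, -0.7]
gripper_width: 0.155
grasp_force: 58.7
```

```bash

python3 -m pendant '[[0.005,0,0,0.004,0],[0.005,0,0,0.004,0],[0.005,0,0,0.003,0],[0.005,0,0,0,0],[0.005,0,0,0,0]]'
python3 -m pendant '[[0.005,0,0,0.003,0],[0.005,0,0,0,0],[0.005,0,0,0,0]]'
python3 -m pendant '[[0.005,0,0,0.003,0],[0.005,0,0,0,0],[0.005,0,0,0,0]]'
```

```text
t: 15.27
eef_pos: [0.525, 0.0705, 0.317]
tool_rot: [-0.0, 0.843, 0.537, -0.0]
contact_force: [-0.6, 0.5, -0.3]
gripper_width: 0.155
grasp_force: 58.7
t: 15.52
eef_pos: [0.525, 0.0705, 0.3141]
tool_rot: [-0.0, 0.843, 0.537, -0.0]
contact_force: [-0.4, -0.1, -1.3]
gripper_width: 0.152
grasp_force: 58.8
t: 15.77
eef_pos: [0.525, 0.0705, 0.311]
tool_rot: [-0.0, 0.843, 0.537, -0.0]
contact_force: [-0.5, -0.3, -1.5]
gripper_width: 0.154
grasp_force: 58.8
```

```bash

for i in 1; do python3 -m pendant '[[0.005,0,0,0.002,0],[0.005,0,0,0,0],[0.005,0,0,0,0]]' | grep -E "pos|force"; done
python3 -m pendant '[[0.005,0,0,0.002,0],[0.005,0,0,0,0],[0.005,0,0,0,0]]' | grep -E "pos|force"
python3 -m pendant '[[0.005,0,0,0.002,0],[0.005,0,0,0,0],[0.005,0,0,0,0]]' | grep -E "pos|force"
```

```text
eef_pos: [0.525, 0.0705, 0.3091]
contact_force: [-0.9, 0.6, -0.7]
grasp_force: 58.8
eef_pos: [0.525, 0.0705, 0.3071]
contact_force: [-0.5, 0.4, -0.1]
grasp_force: 58.8
eef_pos: [0.525, 0.0705, 0.3051]
contact_force: [-0.3, 0.2, -1.4]
grasp_force: 58.7
```

```bash

python3 -m pendant '[[0.005,0,0,0.002,0],[0.005,0,0,0,0],[0.005,0,0,0,0]]' | grep -E "pos|force"
python3 -m pendant '[[0.005,0,0,0.002,0],[0.005,0,0,0,0],[0.005,0,0,0,0]]' | grep -E "pos|force"
```

```text
eef_pos: [0.5251, 0.0706, 0.3031]
contact_force: [0.1, 0.1, -1.4]
grasp_force: 58.9
eef_pos: [0.5251, 0.0706, 0.3012]
contact_force: [0.4, 0.5, 1.1]
grasp_force: 59.1
```

```bash

python3 -m pendant '[[0.005,0,0,0.0015,0],[0.005,0,0,0,0],[0.005,0,0,0,0]]' | grep -E "pos|force"
python3 - <<'E'
from h import *
f=[]
for i in range(6): bot.read_camera("side");f.append(bot.get_obs()["contact_force"])
print(np.mean(f,0))
E
```

```text
eef_pos: [0.5251, 0.0706, 0.2998]
contact_force: [0.5, 0.7, 2.3]
grasp_force: 59.4
[0.63085592 0.32479545 2.74061028]
```

```bash

python3 -m pendant '[[0.005,0,0,0.0015,0],[0.005,0,0,0,0],[0.005,0,0,0,0],[0.005,0,0,0,0]]' | grep -E "pos|force"
python3 - <<'E'
from h import *
f=[];c=[]
for i in range(6):
    a,d=bot.read_camera("side");f.append(bot.get_obs()["contact_force"])
print(np.mean(f,0),bot.get_obs()["eef_pos"],bot.get_obs()["torque"],bot.get_obs()["t"])
b,d=bot.read_camera("top")
cv2.imwrite("pics/s7.png",np.hstack([cv2.resize(x,(400,400),interpolation=2) for x in(a[130:290,160:320],b[100:240,120:260])]))
E
```

```text
eef_pos: [0.5251, 0.0706, 0.2982]
contact_force: [-0.1, -0.6, 3.7]
grasp_force: 59.6
[0.01592391 0.35976075 3.69654887] [0.52506167 0.07057477 0.2982559 ] [ 0.18755993 -0.08225658  0.00773174] 18.2
```

View pics/s7.png

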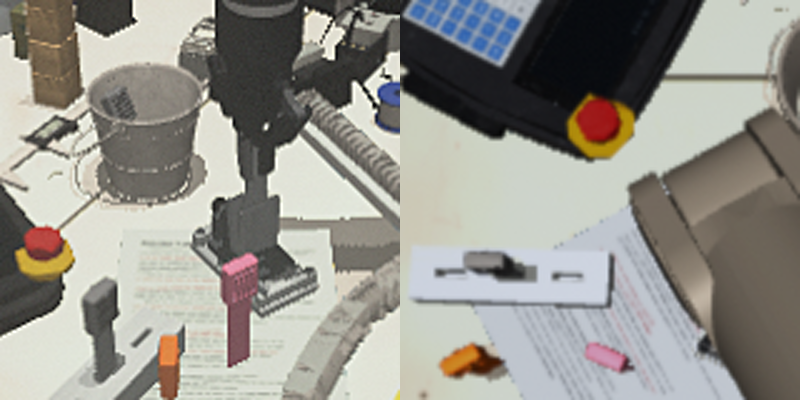

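The blade stands between the plates at (258,185). The short one is in the bucket at (122,100), and the third blade is in the rack. Drag is about 4.4 N with the tool weight taken off; one small nudge brings it to about 5 N.

```bash

python3 -m pendant '[[0.005,0,0,0.0006,0],[0.005,0,0,0,0],[0.005,0,0,0,0],[0.005,0,0,0,0]]' | grep -E "pos|force"
python3 - <<'E'
from h import *
f=[]
for i in range(6): bot.read_camera("side");f.append(bot.get_obs()["contact_force"])
print(np.mean(f,0))
m=np.mean(f,0)[2]
if 3<m<7: print(bot.hand_in())
E
```

```text
eef_pos: [0.5251, 0.0706, 0.2977]
contact_force: [-0.0, 0.6, 4.7]
grasp_force: 59.6
[0.41377238 0.22778883 5.2492063 ]
the job is handed in; nothing more can be done
None
```

The snapped blade is in the bucket, and a full-length blade is held upright in the gap fixture, still gripped, with about 5–6 N of drag; the third blade is untouched in the rack and the job is handed in.

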